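Hold a splash guard over spinning mixing bowls

ROBOT

A 7-joint arm with a two-finger parallel gripper is mounted at the origin on the work surface. World frame = base frame: x ahead of the robot, y to its left, z up, the work surface at z = 0. Lengths are in m, angles in rad, forces in N, time in s.
With the tool pointing down it reaches from about 0.4 to 0.85 m from the base axis. Payload 4.5 kg.
Tool frame: the origin (TCP) lies on the mounting face of the last link; the fingertips stand 166 mm ahead of it and the grasp point (between the pads) lies 147 mm ahead of it; z points along the fingers, y is the line along which they close (so a half turn about z gives the same grasp; the last joint's range is limited). The gripper opens to 88 mm and grips with 3 to 60 N. Pads are 18 mm wide; open, the fingers measure 123 mm over their backs; the gripper's body (75 mm by 187 mm) begins 45 mm behind the grasp point.
Start: joints at [-1.199, 0.689, -0.195, 1.565, 0.157, 0.902, -0.215], TCP at [0.207, 0.59, 0.405] pointing down, gripper open.
Joint ranges: [-3.01, 3.01], [-0.46, 2.08], [-1.47, 1.51], [0.13, 2.56], [-1, 4.14], [0.04, 2.09], [-2.66, 2.66]. Speed limits (rad/s): [2.57, 2.57, 3.14, 3.14, 3.14, 3.14, 3.14].

INTERFACE

Orientations are given as a unit quaternion [x, y, z, w].
In Python, from plant import r, snapshot gives the robot as it stands. The module is installed in compiled form; this text tells all that it offers.
- The arm moves only by the tool move_arm, never from a script. Its argument "rows" is a list of rows, each a list of 5 numbers: the shift along the tool's x, y, z in m, then the turn about the tool's z in rad, then the finger opening in m, from 0 to 0.0881. In form: [[dx, dy, dz, spin, claw], ...]. A call has 1 to 10 rows; each row shifts and turns the commanded pose from where the row before left it, along the tool's axes as they then stand; what a row does not reach is not made up. A row lasts 1/12 s, in which the tool goes at most 41.7 mm and 7.16 degrees, less where a joint would pass 70% of its speed; a pose out of reach is approached as far as the arm can. A call with a gripper value outside its range is refused whole. The fingers move at their own pace and stop on an object; "newtons" is the grip in N (left out, the last holds). Time passes only in rows, so rows that do not move let the fingers close. It gives the time, the measured TCP pose, the force, the opening and the grip force at its end, in the units of the state.
- r.get_state(): the state, without advancing time (a new reading comes with each control period).
- snapshot(name): name is "side" or "top"; returns a dict with "color" (384x512x3 uint8, red, green, blue), "depth" (384x512 float32, m along the optical axis (not along the pixel's ray), 0 where there is no reading), "mtx" (3x3 intrinsics, pixels), "dist" ([k1, k2, p1, p2, k3] as OpenCV has them; the pictures are not rectified), "eye" and "orientation" of the camera in the world. Camera axes: x right, y up, looking along -z (the intrinsics and any distortion apply to the point x, -y, -z); pixel columns grow to the right and rows downward; lengths in m; the calibration is good to about 2 mm. A picture is of the moment at which its call begins.
- r.finish_job(): hands the job in; it is judged then, once.
The state is a dict: "clock": time; "q": joint angles; "qd": joint speeds; "joint_torque": joint torques, N m; "tool_pos": TCP position; "eef_rot": TCP orientation; "contact_force": force on the tool from outside, world axes, zero at the start; "moment": the same for the moment, N m; "opening": opening from 0.0 (shut) to 1.0 (fully open); "finger_force": force on a finger pad.
Only numpy, scipy, OpenCV 4.12 (cv2) and the standard library are available. Lean on these libraries where they do the work, as an engineer would, in place of code of your own. Each camera call takes 0.05 s, during which the arm holds its last target. There are 200 camera calls.

TASK

Two nested steel bowls are turning on the small turntable: pick up the yellow splash guard by its blue upright grip, carry it over the things on the green mat without disturbing them, and hold it level and centred about a centimetre above the rim of the upper bowl, with its pouring chute pointing straight at the red measuring cup. Never touch the turntable or its bowls, which must keep turning, and finish while still holding the guard there, hovering and still.

Things in the scene. Friction and masses are not known exactly. Their poses are not given: they have to be found in the camera images.
- guard: The splash guard: yellow plastic disc, 184 mm across, 5 mm thick, 120-240 g, lying flat, loose. Origin: centre of its underside; z up. On its middle a blue upright grip, 52 mm long (x), 16 thick (y), its top 52 mm above the underside: pinch it across the thickness from above. A blue chute, 48 mm wide, 20 high, points along +x, out to 132 mm from the centre.
- bowl_rim (a point): Centre of the mouth of the upper steel bowl, level with its rim and on the turning axis, 131 mm above the worktop. The upper bowl's mouth is 164 mm across; it stands in a larger bowl of 184 mm whose rim is 32 mm lower. The bowls do not come off the turntable.
- turntable: The turntable, fixed to the worktop, with all it carries: a round grey base 170 mm across, a light wooden platter 216 mm across (top 33 mm above the worktop) and the two nested steel bowls. Origin: under its centre, on the worktop.
- platter (a joint): Angle of the turning platter with the bowls, rad, growing anticlockwise from above at about 1.2 rad/s without end, driven weakly (a touch slows or stops it).
- mat: The green hard silicone mat, fixed flat on the worktop in the middle: 480 mm along x, 280 mm along y, 4 mm thick. Origin: centre of its underside.
- cup: The red plastic measuring cup, loose, upright on the mat: 72 mm across, 52 mm high, a loop handle reaching 64 mm from its axis in its +y direction. Origin: centre of its underside. The chute must point at it.
- canister: Steel canister with a black lid and knob, loose, upright on the mat: 88 mm across, 126 mm high (130 mm above the worktop), the tallest thing on the mat. Origin: centre of its underside.
- dish: Shallow white ceramic dish, loose, on the mat: 100 mm across, 24 mm high. Origin: centre of its underside.
- fork: Steel fork, loose, lying on the far end of the mat: 170 mm long along its y (tines at +y), 24 mm wide, 4 mm thick. Origin: on its underside, near its middle.
There are look-alikes about, which are no part of the job. What is shaped like the guard but pink is not meant. Of the things like the cup, leave any that is black; of the rest the larger one is meant.

How it is judged:
On the way, in this order (a step that is already met when the one before it is completed fails the run):
1. the guard is lifted off the worktop in the fingers (height (world z) of guard above 0.03 m and contact force between guard and the fingers above 1 N), for 0.2 s.
2. the guard is carried across the mat, above the things there (y of guard in the frame of mat between -0.09 and 0.09 m and height (world z) of guard above 0.11 m), for 0.1 s.
At the end, for the whole second after the job is handed in: Guard held in the fingers, still, level within 0.1 rad, underside 3-22 mm above the upper rim, within 12 mm of its axis, chute side facing the cup, its centre line within 36 mm of the cup's axis; bowls untouched, turning over 0.5 rad/s; cup, canister, dish, fork within 15 mm of their starts (z of guard in the frame of bowl_rim between 0.003 and 0.022 m and horizontal distance between guard and bowl_rim below 0.012 m and angle between guard's own z axis and vertical below 0.1 rad and y of cup in the frame of guard between -0.036 and 0.036 m and x of cup in the frame of guard above 0.05 m and contact force between guard and the fingers above 1 N and contact force between guard and turntable below 0.3 N and linear speed of guard below 0.03 m/s and angular speed of guard below 0.2 rad/s and velocity of joint platter above 0.5 rad/s and distance of each of cup, canister, dish, fork from where it was at the start of the episode below 0.015 m); the arm keeps its last pose, push and grip.
It fails at once if the turntable or its bowls are touched (over 0.7 N) (contact force between turntable and anything else above 0.7 N).
It fails at once if the cup, canister, dish or fork is disturbed (moved over 15 mm) (distance of any of cup, canister, dish, fork from where it was at the start of the episode above 0.015 m).
It also fails if it takes over 40 s, if anything falls off the work surface, if the arm or the gripper's body presses on something with over 40 N, if the wrist force passes 120 N, or if a joint passes its speed limit or range.

## Working session

There is one attempt and no reset: what is moved stays moved. The work goes in short steps, Python scripts to look and compute and a tool call to move; the robot and the scene stay as the last step left them, time stands still between calls to the robot, and variables do not carry over. Pictures are saved under pics/ and viewed, at most 10 in all, crops included, and the job is handed in when it is done.

Besides the shell and the picture viewer there is one more tool, called after "Emit:" as a command line: name --pt "numbers of a row" for each row, then --argument value for the rest. move_arm: Moves the arm, as the interface text tells. Its arguments: {"type":"object","properties":{"rows":{"type":"array"},"newtons":{"type":"number"}},"required":["rows"]}

```bash
mkdir -p pics; cat > h.py <<'E'
import numpy as np, cv2, pickle
from scipy.spatial.transform import Rotation as R
from plant import r, snapshot
def take(name,tag):
    s=snapshot(name); pickle.dump(s,open(f'{tag}.pkl','wb'))
    cv2.imwrite(f'pics/{tag}.png',cv2.resize(s['color'][:,:,::-1],(768,576),interpolation=cv2.INTER_CUBIC)); return s
def cloud(s):
    h,w=s['depth'].shape
    u,v=np.meshgrid(np.arange(w),np.arange(h))
    p=cv2.undistortPoints(np.stack([u,v],-1).reshape(-1,1,2).astype(np.float64),np.array(s['mtx']),np.array(s['dist'])).reshape(h,w,2)
    d=s['depth']; c=np.stack([p[...,0]*d,-p[...,1]*d,-d],-1)
    P=c@R.from_quat(s['orientation']).as_matrix().T+np.array(s['eye'])
    P[d==0]=np.nan; return P
E
python3 - <<'E'
from h import *
for n in('top','side'):
    s=take(n,n+'0'); print(n,s['eye'],s['orientation'])
print(r.get_state())
E
```

```text
top [0.3576494  0.10250106 1.43875735] [-0.04557204  0.04239144  0.71643791 -0.69486897]
side [ 0.32292346 -0.67680801  1.10093681] [ 0.32994487 -0.04183407 -0.10864284  0.93679402]
{'clock': 0.1, 'q': array([-1.19921414,  0.68990253, -0.19451036,  1.56623388,  0.15730975,
        0.90251709, -0.21508268]), 'qd': array([-5.26679739e-05, -2.82996605e-03,  3.21671622e-04, -1.92184949e-03,
       -4.77982229e-04,  1.56527073e-03, -1.10005861e-04]), 'joint_torque': array([-3.28386923e-03, -5.28503609e+01, -1.27161250e+00, -1.53838867e+01,
       -5.26147429e-02,  2.02997646e-03,  3.36422397e-05]), 'tool_pos': array([0.20705239, 0.58939383, 0.4039899 ]), 'eef_rot': array([ 1.68044206e-01,  9.85779107e-01, -8.31662487e-04, -7.20068088e-05]), 'contact_force': array([ 0.52937591, -0.12282851, -0.68675194]), 'moment': array([ 0.00741194, -0.02791299,  0.00281811]), 'finger_force': 0.0, 'opening': 0.9970364319263502}
```

View pics/top0.png

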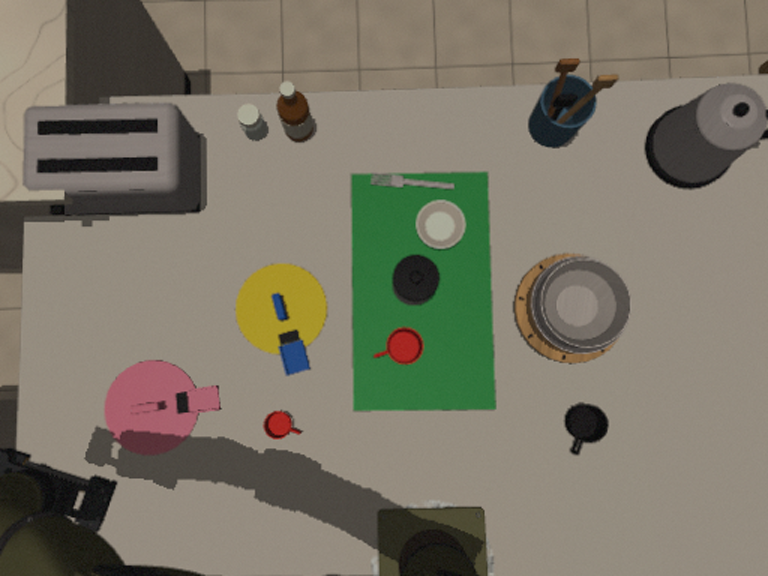

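View pics/side0.png

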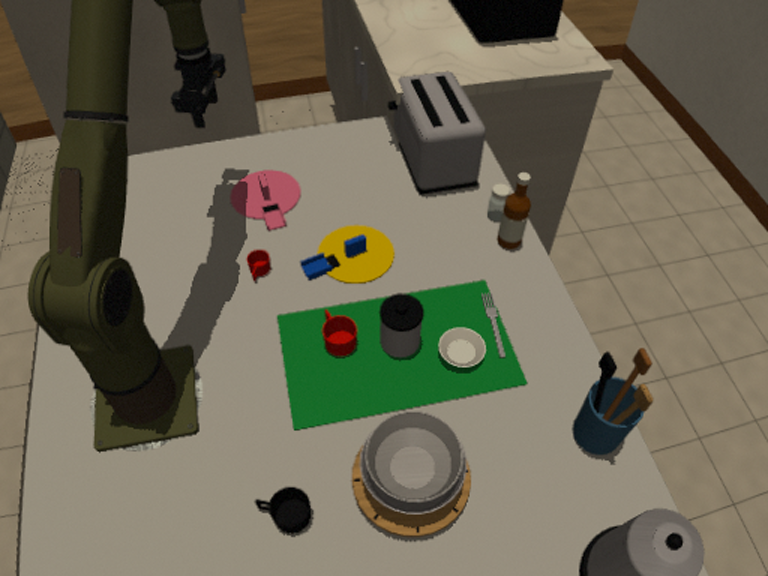

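Top view: the yellow guard is at (281,308) with its grip at (279,307) and chute at (294,355). The pink look-alike is at (153,407). Cup candidates are the large red one on the mat (405,346), a small red one (279,425) and a black one (586,423). I choose the yellow guard and the large red cup. The bowls are at (582,306), canister at (416,279), dish at (440,224) and fork at (412,182).

```bash
cat > meas.py <<'E'
from h import *
def circ(p):
    A=np.c_[2*p,np.ones(len(p))]; x=np.linalg.lstsq(A,(p**2).sum(1),rcond=None)[0]
    return x[:2],np.sqrt(x[2]+x[:2]@x[:2])
def rimfit(P,ok):
    h=P[ok][:,:2]
    for _ in range(4):
        c,rr=circ(h); e=abs(np.hypot(*(h-c).T)-rr); h=h[e<max(2*np.median(e),.002)]
    return c,rr,len(h)
if __name__=='__main__':
  for n in('top0','side0'):
    s=pickle.load(open(n+'.pkl','rb'));P=cloud(s);hsv=cv2.cvtColor(s['color'],cv2.COLOR_RGB2HSV).astype(int)
    H,S,V=np.moveaxis(hsv,-1,0);X,Y,Z=np.moveaxis(P,-1,0)
    ye=(H>20)&(H<35)&(S>150)&(X>.2)
    hull=cv2.convexHull(P[ye][:,:2].astype(np.float32)); print(n,'yellow',cv2.minEnclosingCircle(hull),np.nanmedian(Z[ye]))
    bl=(H>100)&(H<125)&(S>120)&(X>.2)&(Y>.1)&(Y<.6)&(X<.75)
    g=bl&(Z>.044)&(Z<.06); print('grip top',g.sum(),P[g].mean(0),cv2.minAreaRect(P[g][:,:2].astype(np.float32)))
    ch=bl&(Z>.012)&(Z<.035); print('chute',ch.sum(),cv2.minAreaRect(P[ch][:,:2].astype(np.float32)),np.median(Z[ch]))
    b=(S<60)&(Z>.124)&(Z<.137)&(Y<-.1)&(Y>-.5)&(X>.3)&(X<.75); print('rim',b.sum(),rimfit(P,b),np.percentile(Z[b],[5,50,95]))
    rd=((H<8)|(H>172))&(S>150)&(Z>.05)&(Z<.064)&(Y<.17); print('cup',rd.sum(),rimfit(P,rd),P[rd].mean(0))
    k=(Z>.1)&(Z<.14)&(V<70)&(abs(Y)<.15)&(X>.3)&(X<.8);print('canister',rimfit(P,k),P[k].mean(0),Z[k].max())
    m=(H>50)&(H<75)&(S>150);print('mat',cv2.minAreaRect(P[m][:,:2].astype(np.float32)),np.median(Z[m]))
E
python3 meas.py
python3 - <<'E'
from h import *
s=pickle.load(open('top0.pkl','rb'))['color'][150:300,130:300,::-1]
cv2.imwrite('pics/crop.png',cv2.resize(s,None,fx=4,fy=4,interpolation=cv2.INTER_CUBIC))
E
```

```text
top0 yellow ((0.40195178985595703, 0.35329923033714294), 0.21011149883270264) 0.003700461133175237
grip top 75 [0.49608921 0.28038667 0.05065461] ((0.4958193302154541, 0.28057217597961426), (0.048395849764347076, 0.012408425100147724), 14.104425430297852)
chute 47 ((0.4412378966808319, 0.2677761912345886), (0.14524511992931366, 0.04522166773676872), 14.632832527160645) 0.0190158907327429
rim 352 (array([ 0.477368  , -0.28795956]), np.float64(0.0788865463595411), 250) [0.12464262 0.12886675 0.13398731]
cup 57 (array([0.41154456, 0.04060683]), np.float64(0.03373780893843857), 34) [0.41689204 0.03851115 0.05407995]
canister (array([0.53468724, 0.0169824 ]), np.float64(0.034731827921238086), 502) [0.53446986 0.01712432 0.11390962] 0.13666729083038498
mat ((0.5308599472045898, -0.0009813904762268066), (0.26439711451530457, 0.4703570306301117), 87.41482543945312) nan
side0 yellow ((0.7967209219932556, 0.2886894643306732), 0.819862425327301) 0.00523804807731576
grip top 47 [0.49847213 0.27725046 0.05065138] ((0.49914735555648804, 0.2767622768878937), (0.04990389943122864, 0.015523543581366539), 19.499462127685547)
chute 111 ((0.44591832160949707, 0.2675546705722809), (0.15467220544815063, 0.05087308585643768), 15.157674789428711) 0.018897260464771026
rim 374 (array([ 0.48010492, -0.28966671]), np.float64(0.07911740997059062), 263) [0.12456888 0.12895169 0.1325969 ]
cup 83 (array([0.41406094, 0.03814814]), np.float64(0.03434714302215624), 58) [0.41497194 0.0379836  0.05386605]
canister (array([0.5373813 , 0.01254747]), np.float64(0.036182048041757994), 360) [0.53673054 0.00990381 0.11456478] 0.1339142620987348
mat ((0.5795186758041382, 0.34894633293151855), (1.564254641532898, 0.8267316818237305), 71.49018859863281) nan
```

View pics/crop.png

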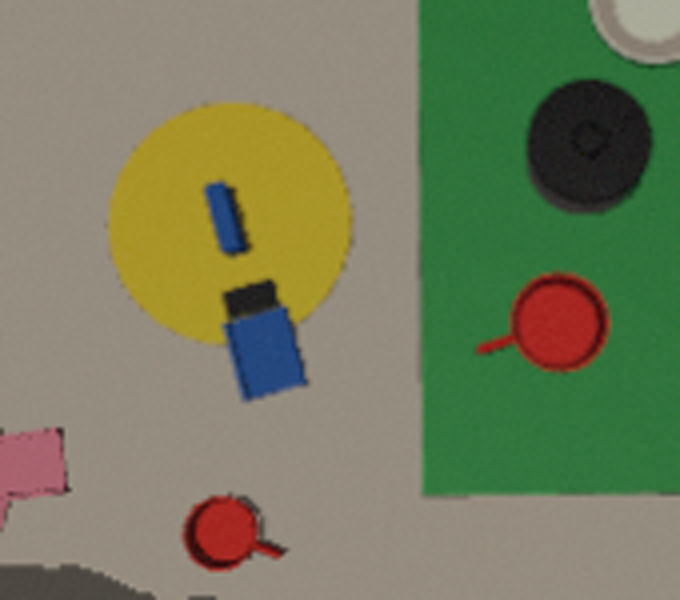

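The crop confirms the yellow guard: blue grip at crop (228,218) and chute at (266,353), pointing toward the small red cup and away from the pink guard. The grip is at about (0.497, 0.279) and the chute points at 194.8°. The bowl axis is (0.479, -0.289) and the cup is at (0.413, 0.039), so the chute has to end at 101.4°. Next I move above the grip.

Emit:
move_arm --pt "-0.027 -0.014 0 0 0.088" --pt "-0.027 -0.014 0 0 0.088" --pt "-0.027 -0.014 0 0 0.088" --pt "-0.027 -0.014 0 0 0.088" --pt "-0.027 -0.014 0 0 0.088" --pt "-0.027 -0.014 0 0 0.088" --pt "-0.027 -0.014 0 0 0.088" --pt "-0.027 -0.014 0 0 0.088" --pt "-0.027 -0.014 0 0 0.088" --pt "-0.027 -0.014 0 0 0.088"

```text
clock: 0.93
tool_pos: [0.4162, 0.3668, 0.4045]
eef_rot: [0.168, 0.986, -0.0, -0.0]
contact_force: [0.6, 0.6, 0.1]
opening: 1.0
finger_force: 0.0
```

Emit:
move_arm --pt "-0.027 -0.014 0 0 0.088" --pt "-0.027 -0.014 0 0 0.088" --pt "-0.027 -0.014 0 0 0.088" --pt "-0.025 -0.014 0 0 0.088" --pt "0 0 0.02 -0.119 0.088" --pt "0 0 0.02 -0.119 0.088" --pt "0 0 0.02 -0.119 0.088" --pt "0 0 0.02 -0.119 0.088" --pt "0 0 0.02 -0.119 0.088" --pt "0 0 0 0 0.088"

```text
clock: 1.77
tool_pos: [0.4959, 0.2788, 0.301]
eef_rot: [-0.13, 0.992, -0.002, -0.003]
contact_force: [-0.8, 0.6, -0.2]
opening: 0.996
finger_force: 0.0
```

```bash
cat > go.py <<'E'
import sys
from h import *
def go(x,y,z,a):
    s=r.get_state(); M=R.from_quat(s['eef_rot']).as_matrix()
    d=M.T@(np.array([x,y,z])-s['tool_pos']); th=np.degrees(np.arctan2(M[1,0],M[0,0]))
    sp=-np.radians((a-th+180)%360-180)
    print('t',s['clock'],'pos',s['tool_pos'].round(4),'xang',th.round(2),'tilt',np.degrees(np.arccos(-M[2,2])).round(2),'D',d.round(4),'spin',sp.round(3),'q',s['q'].round(2),'op',s['opening'],s['finger_force'],s['contact_force'].round(1))
if __name__=='__main__': go(*map(float,sys.argv[1:]))
E
python3 go.py .497 .279 .181 194.8
```

```text
t 1.7667 pos [0.4959 0.2788 0.301 ] xang -165.1 tilt 0.43 D [-2.0e-03  1.0e-04  1.2e-01] spin 0.002 q [-0.39  0.78 -0.35  1.82  0.43  0.63  0.83] op 0.9958012293565486 0.0 [-0.8  0.6 -0.2]
```

Emit:
move_arm --pt "-0.001 0 0.02 0 0.088" --pt "0 0 0.02 0 0.088" --pt "0 0 0.02 0 0.088" --pt "0 0 0.02 0 0.088" --pt "0 0 0.015 0 0.088" --pt "0 0 0.015 0 0.088" --pt "0 0 0.01 0 0.088" --pt "0 0 0 0 0.088"

```text
clock: 2.43
tool_pos: [0.4975, 0.2803, 0.1836]
eef_rot: [-0.127, 0.992, -0.001, -0.001]
contact_force: [0.5, 0.3, -0.2]
opening: 0.998
finger_force: 0.0
```

Emit:
move_arm --newtons 30 --pt "0 0 0 0 0.03" --pt "0 0 0 0 0.03" --pt "0 0 0 0 0.03" --pt "0 0 0 0 0.0" --pt "0 0 0 0 0.0" --pt "0 0 0 0 0.0" --pt "0 0 0 0 0.0" --pt "0 0 0 0 0.0"

```text
clock: 3.1
tool_pos: [0.4979, 0.2804, 0.1848]
eef_rot: [-0.128, 0.992, 0.0, 0.0]
contact_force: [-0.4, -0.0, -0.0]
opening: 0.417
finger_force: 0.0
```

```bash
python3 go.py .497 .279 .36 194.8; python3 -c "
from h import *
take('side','side1')"
```

```text
t 3.1 pos [0.4979 0.2804 0.1848] xang -165.27 tilt 0.01 D [ 0.0012 -0.0011 -0.1752] spin -0.001 q [-0.46  0.96 -0.23  1.86  0.52  0.38  0.74] op 0.41661931936839214 0.0 [-0.4 -0.  -0. ]
```

View pics/side1.png

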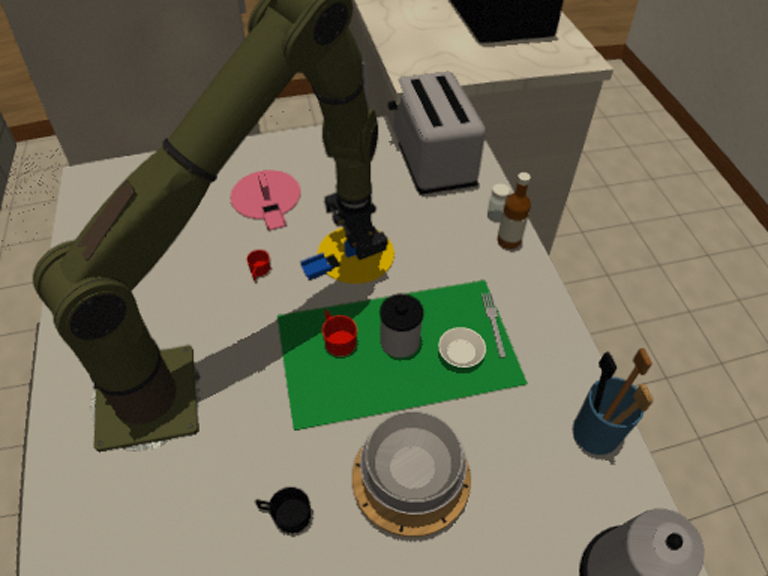

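The gripper straddles the grip at (350,243) and the fingers are still closing. I'll lower slightly and keep closing.

Emit:
move_arm --pt "0 0 0.003 0 0.0" --pt "0 0 0 0 0.0" --pt "0 0 0 0 0.0" --pt "0 0 0 0 0.0" --pt "0 0 0 0 0.0" --pt "0 0 0 0 0.0" --pt "0 0 0 0 0.0" --pt "0 0 0 0 0.0" --pt "0 0 0 0 0.0" --pt "0 0 0 0 0.0"

```text
clock: 3.98
tool_pos: [0.4979, 0.2804, 0.1817]
eef_rot: [-0.128, 0.992, 0.0, -0.0]
contact_force: [0.1, -0.8, -0.9]
opening: 0.18
finger_force: 30.0
```

```bash
python3 go.py .497 .279 .36 194.8
```

```text
t 3.9833 pos [0.4979 0.2804 0.1817] xang -165.26 tilt 0.0 D [ 0.0012 -0.0012 -0.1783] spin -0.001 q [-0.46  0.97 -0.23  1.86  0.52  0.38  0.74] op 0.1797620740187968 29.994665631093085 [ 0.1 -0.8 -0.9]
```

Emit:
move_arm --newtons 40 --pt "0 0 -0.005 0 0.0" --pt "0 0 -0.015 0 0.0" --pt "0 0 -0.02 0 0.0" --pt "0 0 -0.025 0 0.0" --pt "0 0 -0.025 0 0.0" --pt "0 0 -0.025 0 0.0" --pt "0 0 -0.025 0 0.0" --pt "0 0 -0.025 0 0.0" --pt "0 0 -0.02 0 0.0" --pt "0 0 -0.01 0 0.0"

```text
clock: 4.82
tool_pos: [0.4981, 0.2807, 0.3797]
eef_rot: [-0.128, 0.992, 0.001, 0.002]
contact_force: [-0.7, 0.1, -2.1]
opening: 0.175
finger_force: 40.0
```

Emit:
move_arm --pt "0 0 0 0 0" --pt "0 0 0 0 0" --pt "0 0 0 0 0"

```text
clock: 5.07
tool_pos: [0.4975, 0.2799, 0.3754]
eef_rot: [-0.128, 0.992, -0.001, -0.001]
contact_force: [-0.2, -0.1, -1.7]
opening: 0.175
finger_force: 40.0
```

```bash
python3 go.py .479 -.289 .375 194.8;  python3 - <<'E'
from h import *
for n in('side','top'):
    s=take(n,n+'2');P=cloud(s);H,S,V=np.moveaxis(cv2.cvtColor(s['color'],cv2.COLOR_RGB2HSV).astype(int),-1,0)
    X,Y,Z=np.moveaxis(P,-1,0)
    ye=(H>20)&(H<35)&(S>150)&(Z>.15)&(Z<.25);q=P[ye];A=np.c_[q[:,:2],np.ones(len(q))]
    for _ in range(3):
        c=np.linalg.lstsq(A,q[:,2],rcond=None)[0];e=abs(A@c-q[:,2]);A,q=A[e<.005],q[e<.005]
    print(n,len(q),'plane',c[:2],'z',np.median(q[:,2]),cv2.minEnclosingCircle(q[:,:2].astype(np.float32)))
    bl=(H>100)&(H<125)&(S>120)&(Z>.18)&(Z<.22)&(X<.45)&(Y<.4)
    print('chute',bl.sum(),cv2.minAreaRect(P[bl][:,:2].astype(np.float32)),np.median(Z[bl]))
E
```

```text
t 5.0667 pos [0.4975 0.2799 0.3754] xang -165.26 tilt 0.15 D [ 0.1626 -0.5455  0.0014] spin -0.001 q [-0.35  0.68 -0.41  1.76  0.36  0.79  0.89] op 0.17451078728532168 39.994646748527884 [-0.2 -0.1 -1.7]
side 1073 plane [ 0.00589434 -0.00471802] z 0.19880018853241244 ((0.5619263648986816, 0.383156955242157), 0.702678918838501)
chute 254 ((0.4027848243713379, 0.2530502676963806), (0.0657004788517952, 0.05028074234724045), 14.791698455810547) 0.20182984431566536
top 443 plane [-0.00172537 -0.00164489] z 0.1979961508880801 ((0.4972226619720459, 0.2794797718524933), 0.09031438082456589)
chute 175 ((0.3953761160373688, 0.2608462870121002), (0.05790118873119354, 0.02995525673031807), 17.54672622680664) 0.19875671692580554
```

View pics/side2.png

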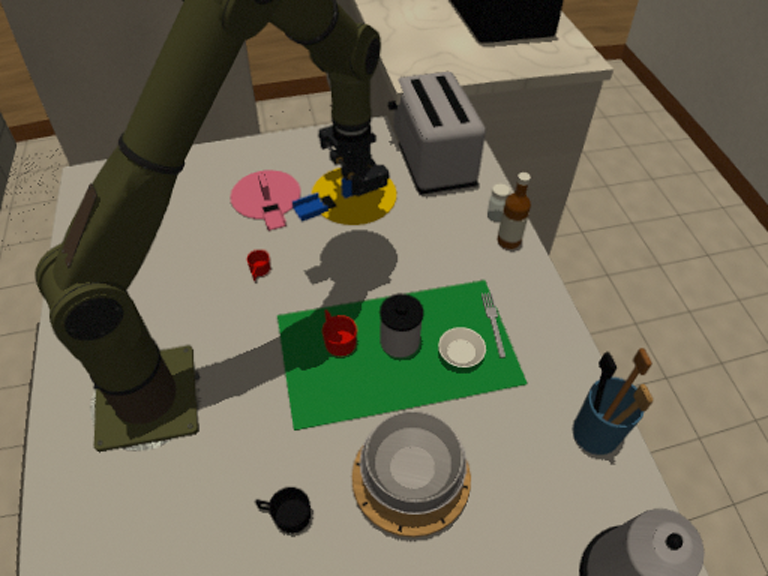

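The guard is held and level (tilt under 0.5°), with its underside at 0.193 and centred on the TCP. Next I carry it across the mat.

Emit:
move_arm --pt "0.003 -0.01 0 0 0" --pt "0.006 -0.02 0 0 0" --pt "0.009 -0.03 0 0 0" --pt "0.009 -0.03 0 0 0" --pt "0.009 -0.03 0 0 0" --pt "0.009 -0.03 0 0 0" --pt "0.009 -0.03 0 0 0" --pt "0.009 -0.03 0 0 0" --pt "0.009 -0.03 0 0 0" --pt "0.009 -0.03 0 0 0"

```text
clock: 6.0
tool_pos: [0.4875, -0.0035, 0.3762]
eef_rot: [-0.128, 0.992, -0.0, -0.001]
contact_force: [1.3, -2.3, -0.9]
opening: 0.179
finger_force: 40.0
```

Emit:
move_arm --pt "0.009 -0.03 0 0 0" --pt "0.009 -0.03 0 0 0" --pt "0.009 -0.03 0 0 0" --pt "0.009 -0.03 0 0 0" --pt "0.009 -0.03 0 0 0" --pt "0.009 -0.03 0 0 0" --pt "0.009 -0.03 0 0 0" --pt "0.006 -0.02 0 0 0" --pt "0.004 -0.012 0 0 0" --pt "0 0 0 0 0"

```text
clock: 6.83
tool_pos: [0.4779, -0.2574, 0.3758]
eef_rot: [-0.125, 0.992, -0.001, -0.001]
contact_force: [0.3, -0.2, -1.5]
opening: 0.177
finger_force: 40.0
```

Emit:
move_arm --pt "0 0 0 0.05 0" --pt "0 0 0 0.1 0" --pt "0 0 0 0.12 0" --pt "0 0 0 0.12 0" --pt "0 0 0 0.12 0" --pt "0 0 0 0.12 0" --pt "0 0 0 0.12 0" --pt "0 0 0 0.12 0" --pt "0 0 0 0.12 0" --pt "0 0 0 0.12 0"

```text
clock: 7.67
tool_pos: [0.4794, -0.2515, 0.3765]
eef_rot: [0.415, 0.91, 0.001, -0.001]
contact_force: [-0.0, 0.2, -1.6]
opening: 0.175
finger_force: 40.0
```

```bash
python3 go.py .479 -.289 .36 101.4
```

```text
t 7.6667 pos [ 0.4794 -0.2515  0.3765] xang 130.98 tilt 0.11 D [-0.0281 -0.0249  0.0164] spin 0.516 q [ 0.5   0.62 -0.17  1.85  0.15  0.69  0.96] op 0.17532349153189866 39.990515476092696 [-0.   0.2 -1.6]
```

Emit:
move_arm --pt "0 0 0 0.12 0" --pt "0 0 0 0.12 0" --pt "0 0 0 0.12 0" --pt "0 0 0 0.1 0" --pt "0 0 0 0.056 0" --pt "-0.012 -0.003 0 0 0" --pt "-0.015 -0.003 0 0 0" --pt "-0.01 -0.002 0 0 0" --pt "0 0 0 0 0" --pt "0 0 0 0 0"

```text
clock: 8.5
tool_pos: [0.4786, -0.292, 0.3765]
eef_rot: [0.632, 0.775, 0.0, -0.0]
contact_force: [-0.8, 1.1, -1.4]
opening: 0.175
finger_force: 40.0
```

```bash
python3 go.py .479 -.289 .325 101.4; cat > chk.py <<'E'
import sys
from meas import *
for n in('side','top'):
    s=take(n,n+sys.argv[1]);P=cloud(s);H,S,V=np.moveaxis(cv2.cvtColor(s['color'],cv2.COLOR_RGB2HSV).astype(int),-1,0)
    X,Y,Z=np.moveaxis(P,-1,0)
    ye=(H>20)&(H<35)&(S>150)&(Z>.12)&(Z<.25)&(Y<0)&(X<.7);q=P[ye];A=np.c_[q[:,:2],np.ones(len(q))]
    for _ in range(3):
        c=np.linalg.lstsq(A,q[:,2],rcond=None)[0];e=abs(A@c-q[:,2]);A,q=A[e<.005],q[e<.005]
    print(n,len(q),'plane',c[:2],'z',np.median(q[:,2]),cv2.minEnclosingCircle(q[:,:2].astype(np.float32)))
    bl=(H>100)&(H<125)&(S>120)&(Z>.13)&(Z<.25)&(Y>-.23)&(Y<-.1)&(X<.6)
    print('chute',bl.sum(),cv2.minAreaRect(P[bl][:,:2].astype(np.float32)))
    b=(S<60)&(Z>.124)&(Z<.137)&(Y<-.1)&(Y>-.5)&(X>.3)&(X<.75); print('rim',b.sum(),rimfit(P,b))
    rd=((H<8)|(H>172))&(S>150)&(Z>.05)&(Z<.064)&(Y<.17); print('cup',rd.sum(),rimfit(P,rd))
E
python3 chk.py 3
```

```text
t 8.5 pos [ 0.4786 -0.292   0.3765] xang 101.55 tilt 0.04 D [0.0028 0.001  0.0515] spin 0.003 q [ 0.48  0.64 -0.02  1.8   0.02  0.71  0.65] op 0.17502007193905705 39.99456728808582 [-0.8  1.1 -1.4]
side 2458 plane [0.001549   0.00112817] z 0.19937516260551114 ((0.3088443875312805, -0.18117350339889526), 0.2951919436454773)
chute 201 ((0.45819029211997986, -0.1934264898300171), (0.046338047832250595, 0.05959184467792511), 10.724224090576172)
rim 67 (array([ 0.48010897, -0.28879458]), np.float64(0.07985170128515813), 57)
cup 80 (array([0.41354477, 0.03820627]), np.float64(0.034355631156959096), 49)
top 1682 plane [ 0.00162291 -0.00217464] z 0.1992629775529634 ((0.4785821735858917, -0.29098907113075256), 0.09203994274139404)
chute 422 ((0.45816317200660706, -0.1912485659122467), (0.04945080727338791, 0.06196039170026779), 16.757509231567383)
rim 38 (array([ 0.47699302, -0.28805907]), np.float64(0.07939022406695397), 35)
cup 52 (array([0.40959655, 0.04291285]), np.float64(0.03642664983485543), 28)
```

View pics/side3.png

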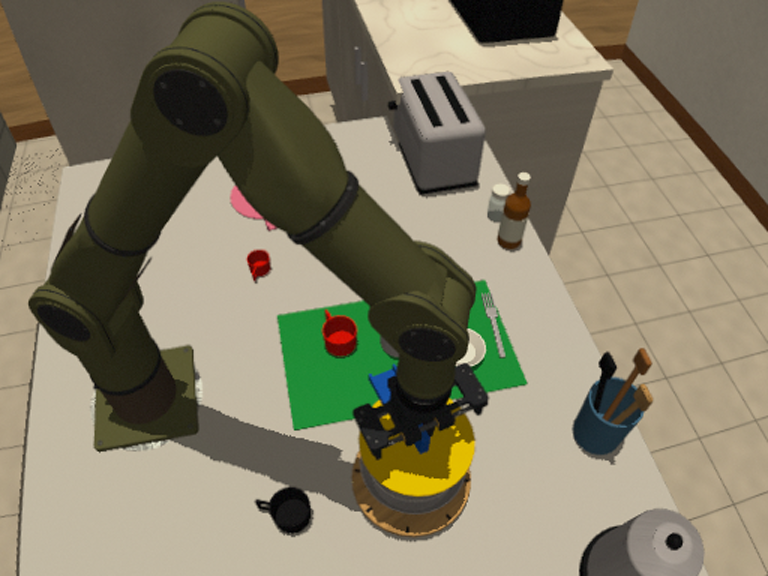

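The guard is over the bowls at (417,450), level, with the chute heading about 101° toward the cup. Everything on the mat is where it started. Next I lower it about 50 mm, gently.

Emit:
move_arm --pt "0.001 0.0 0.005 0.0 0" --pt "0.001 0 0.008 0 0" --pt "0 0 0.009 0 0" --pt "0 0 0.008 0 0" --pt "0 0 0.006 0 0" --pt "0 0 0.005 0 0" --pt "0 0 0.003 0 0" --pt "0 0 0.002 0 0" --pt "0 0 0.001 0 0" --pt "0 0 0 0 0"

```text
clock: 9.43
tool_pos: [0.4784, -0.2899, 0.3296]
eef_rot: [0.632, 0.775, 0.0, 0.0]
contact_force: [-0.4, 0.1, -2.7]
opening: 0.177
finger_force: 40.0
```

Emit:
move_arm --pt "0 0 0 0 0" --pt "0 0 0 0 0" --pt "0 0 0 0 0" --pt "0 0 0 0 0" --pt "0 0 0 0 0" --pt "0 0 0 0 0"

```text
clock: 9.93
tool_pos: [0.4784, -0.2898, 0.3298]
eef_rot: [0.632, 0.775, 0.0, 0.0]
contact_force: [-0.4, -0.6, -1.5]
opening: 0.177
finger_force: 40.0
```

```bash
python3 go.py .479 -.289 .325 101.4; python3 chk.py 4; python3 -c "
from h import *
r.get_state()
print(abs(r.get_state()['qd']).max())"
```

```text
t 9.9333 pos [ 0.4784 -0.2898  0.3298] xang 101.58 tilt 0.01 D [0.0007 0.0007 0.0048] spin 0.003 q [ 0.48  0.7  -0.02  1.84  0.03  0.59  0.64] op 0.17703081395918072 39.994656248018146 [-0.4 -0.6 -1.5]
side 2204 plane [0.00033776 0.00022408] z 0.1527185224092602 ((0.4798404276371002, -0.2913806438446045), 0.0921582579612732)
chute 196 ((0.4460890293121338, -0.18502302467823029), (0.07344625890254974, 0.03986615687608719), 62.21516799926758)
rim 0 (array([0., 0.]), np.float64(0.0), 0)
cup 73 (array([0.41424458, 0.03811671]), np.float64(0.03421943307011299), 53)
top 1453 plane [ 0.00145697 -0.00138141] z 0.15264210155087454 ((0.4769930839538574, -0.28983691334724426), 0.09138599783182144)
chute 384 ((0.45743244886398315, -0.19080892205238342), (0.04675154760479927, 0.05999604985117912), 10.825900077819824)
rim 0 (array([0., 0.]), np.float64(0.0), 0)
cup 51 (array([0.41157102, 0.04049676]), np.float64(0.03374808825952052), 30)
0.001603255522813205
  return _methods._mean(a, axis=axis, dtype=dtype,
  ret = ret.dtype.type(ret / rcount)
```

View pics/side4.png

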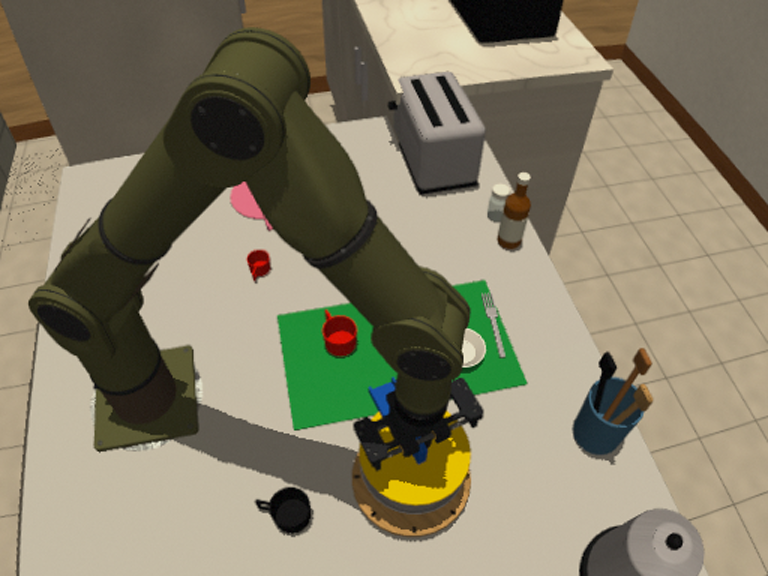

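The guard hovers with its underside at about 0.148, roughly 17 mm above the rim, and it is centred and level. I'll lower it another 4 mm, settle and hand in.

Emit:
move_arm --pt "0 0 0.002 0 0" --pt "0 0 0.002 0 0" --pt "0 0 0 0 0" --pt "0 0 0 0 0" --pt "0 0 0 0 0" --pt "0 0 0 0 0" --pt "0 0 0 0 0" --pt "0 0 0 0 0"

```text
clock: 10.7
tool_pos: [0.4784, -0.2898, 0.3257]
eef_rot: [0.632, 0.775, 0.0, 0.0]
contact_force: [-0.5, 0.1, -2.3]
opening: 0.178
finger_force: 40.0
```

```bash
python3 go.py .479 -.289 .325 101.4; python3 -c "
from h import *
print(abs(r.get_state()['qd']).max()); print(r.finish_job())"
```

```text
t 10.7 pos [ 0.4784 -0.2898  0.3257] xang 101.57 tilt 0.01 D [0.0007 0.0008 0.0007] spin 0.003 q [ 0.48  0.71 -0.02  1.85  0.03  0.58  0.64] op 0.17775009004440448 39.994606487452984 [-0.5  0.1 -2.3]
0.0022520242854380573
the job is handed in; nothing more can be done
None
```

I handed the job in at about 10.7 s with the guard held still and level about 13 mm above the upper bowl's rim, centred to within about 2 mm, its chute pointing at the red cup; no verdict came back, and I didn't measure the platter's speed.

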